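# Slide a charger past its spring catch

### The arm

A 6-joint arm with a two-finger parallel gripper is mounted at the origin on a cart in front of the work surface, level with it; the furniture and walls round the work are solid. World frame = base frame: x ahead of the robot, y to its left, z up, the work surface at z = 0. Lengths are in m, angles in rad, forces in N, time in s.
With the tool pointing down it reaches from about 0.375 to 0.75 m from the base axis. Payload 9 kg.
Tool frame: the origin (TCP) lies midway between the tips of the shut fingers; the grasp point (between the pads) lies 19 mm behind it; z points along the fingers, y is the line along which they close (so a half turn about z gives the same grasp; the last joint's range is limited). The gripper opens to 85 mm and grips with 20 to 120 N. Pads are 22 mm wide; open, the fingers measure 114 mm over their backs; the gripper's body (76 mm by 85 mm) begins 54 mm behind the grasp point. The pads swing forward as they close: fully open they stand 13 mm farther back than shut.
Start: joints at [-1.372, 0.104, 0.097, 1.564, 0, 1.353], TCP at [0.243, -0.549, 0.231] pointing down, gripper open.
Joint ranges: [-2.99, 2.99], [-0.84, 1.86], [-1.1, 1.16], [-1.84, 2.11], [-1.51, 1.56], [-3.14, 3.14]. Speed limits (rad/s): [2.22, 2.22, 2.57, 3.14, 3.14, 3.14].

### API

Orientations are given as a unit quaternion [w, x, y, z].
In Python, from station import monitor, cams, bot gives the robot as it stands.
- The arm moves only by the shell command python3 -m crank 'ROWS' [FORCE]. ROWS is JSON, a list of rows, each an object with "linear": the shift along the tool's x, y, z in units of 200 mm (1.0 is 200 mm), a list of three; "twist": the turn about the tool's z in units of 0.1 rad (1.0 is 0.1 rad); "fingers": the finger opening in mm, from 0 to 85.4. In form: [{"linear": [x, y, z], "twist": twist, "fingers": fingers}, ...]. A call has exactly 10 rows; each row shifts and turns the commanded pose from where the row before left it, along the tool's axes as they then stand; what a row does not reach is not made up. A row lasts 1/8 s, in which the tool goes at most 62.5 mm and 10.7 degrees, less where a joint would pass 70% of its speed; a pose out of reach is approached as far as the arm can. A call with a number of a shift or a turn outside -1 to 1 is refused whole. A call with a gripper value outside its range is refused whole. The fingers move at their own pace and stop on an object; FORCE is the grip in N (left out, the last holds). Time passes only in rows, so rows that do not move let the fingers close, or fill a call up. It gives the time, the measured TCP pose, the force, the opening and the grip force at its end, in the units of the state.
- monitor.get_obs(): the state, without advancing time (a new reading comes with each control period).
- cams.snapshot(name): name is "side" or "top"; returns the picture (400x640x3 uint8, red, green, blue); there is no depth.
- cams.camera_info(name): a dict with "fx", "fy", "cx", "cy" (pixels), "rvec" (rotation vector, rad) and "tvec" (3), from world to camera coordinates, as OpenCV has them. Camera axes: x right, y down, z forward; pixel columns grow to the right and rows downward; lengths in m; the calibration is good to about 2 mm. A picture is of the moment at which its call begins. camera_info takes no time and is no camera call.
- bot.job_done(): hands the job in; it is judged then, once.
The state is a dict: "time_s": time; "joint_positions": joint angles; "qd": joint speeds; "joint_torque": joint torques, N m; "tcp_pos": TCP position; "tool_rot": TCP orientation; "force": force on the tool from outside, world axes, zero at the start; "moment": the same for the moment, N m; "opening": finger opening in m; "finger_force": force on a finger pad.
Only numpy, scipy, OpenCV 4.12 (cv2) and the standard library are available. Lean on these libraries where they do the work, as an engineer would, in place of code of your own. Each camera call takes 0.05 s, during which the arm holds its last target. There are 200 camera calls.

### The job

With the fingers, press the yellow spring tongue of the desk dock down, and while you keep it held down push the white charger along the rails, past the two catch pins, until it is fully home against the end wall. Then let go of the tongue so that the pins spring up behind the charger and lock it in. Do not lift or tip the charger, do not force it against the raised pins, and leave the glue stick, USB stick and mint tin where they are.

Things in the scene. Friction and masses are not known exactly. Their poses are not given: they have to be found in the camera images.
- dock: Fixed grey dock with blue walls, 284 x 170 mm, turned on the desk. Origin: on the desk surface, midway between the two catch pins. +x: the way the charger slides home, z up. Two rails, tops 28 mm above the desk, carry the charger; between them a slot 62 mm wide (y = -31 to +31 mm). Side walls at y = -77 and +77 mm rise 12 and 4 mm above the rails. Open at x = -180 mm.
- catch (a joint): Spring catch: yellow tongue and two 8 mm square steel pins (dock x = -4 to +4, y = +-42 mm), one piece that moves straight up and down. In m: 0 = up (pins stand 9 mm above the rails and block the charger), 0.014 = fully down; from 0.0095 the pins are below the rails and the charger can pass. The spring needs about 2.5 N to start, 7 N at the bottom, and lifts the catch when let go.
- tongue (a point): Point on the flat top of the tongue, on its centre line at dock x = -155 mm, among its black ribs; moves with it, 26 mm above the desk when up. The tongue is 56 mm wide and fills the slot from dock x = -177 to +45 mm, passing between the pins: fingers can press it anywhere and slide along it. At the start at least 45 mm of it lies open behind the charger.
- charger_mid (a point): Centre (half-way up) of the loose white charger, a flat box 86 mm long along the dock's x, 150 mm wide, 35 mm high (plus a short cable stub on its +y side), about 0.3 kg; its x and y axes are parallel to the dock's. It lies on the rails before the pins, across the slot and tongue. At home its centre is at dock x = +51 mm and its rear edge about 4 mm past the pins.
- glue_stick: Bystander: upright glue stick, 26 mm across, 97 mm tall, origin at the centre of its foot.
- usb_stick: Bystander: red USB stick lying flat, 52 x 18 x 9 mm, origin under its centre.
- mint_tin: Bystander: small green and white tin lying flat, 64 x 47 x 18 mm, origin under its centre.
- end_wall (a point): Point on the inner face of the dock's end wall, level with the rails' tops, on the centre line (dock x = +93.5 mm). The wall is 10 mm thick, its top 56 mm above the desk.

How it is judged:
By the outcome, as a careful person would: the job done as asked, in the order asked, and still so for the second after the job is handed in, with the robot touching nothing.
It also fails if it takes over 38 s, if anything falls off the work surface, if the arm or the gripper's body presses on something with over 40 N, if the wrist force passes 120 N, or if a joint passes its speed limit or range.

## Working session

There is one attempt and no reset: what is moved stays moved. The work goes in short steps, Python scripts to look and compute and a shell command to move; the robot and the scene stay as the last step left them, time stands still between calls to the robot, and variables do not carry over. Pictures are saved under pics/ and viewed, at most 10 in all, crops included, and the job is handed in when it is done.

```bash
ls; mkdir -p pics; python3 - <<'E'
from station import monitor,cams,bot
import cv2
for n in("top","side"):
    cv2.imwrite(f"pics/{n}0.png",cams.snapshot(n)[:,:,::-1]); print(cams.camera_info(n))
print(monitor.get_obs())
E
```

```text
pics
{'fx': 430.49152183433034, 'fy': 430.49152183433034, 'cx': 324.1353752318013, 'cy': 197.9666073450646, 'rvec': array([ 2.16841121, -2.21408571,  0.04085639]), 'tvec': array([0.23630753, 0.54467378, 0.88910117])}
{'fx': 466.5604698046515, 'fy': 466.5604698046515, 'cx': 313.1885016367274, 'cy': 201.10945763918255, 'rvec': array([ 2.18904493,  0.1623535 , -0.06889385]), 'tvec': array([-0.57436724,  0.12893932,  0.81911819])}
{'time_s': 0.1, 'joint_positions': array([-1.37167890e+00,  1.04648272e-01,  9.65551000e-02,  1.56390911e+00,
        1.87130924e-05,  1.35311499e+00]), 'qd': array([-0.00196683, -0.00070337,  0.0006379 , -0.00042697, -0.00042179,
        0.00048249]), 'joint_torque': array([ 6.01061081e-03, -5.58210683e+01,  5.04717708e+01,  1.31997548e-02,
       -2.69312131e-04,  1.89010296e-05]), 'tcp_pos': array([ 0.24286502, -0.54832336,  0.23059944]), 'tool_rot': array([-6.02865030e-04,  9.78363150e-01,  2.06894136e-01,  1.49528767e-05]), 'force': array([ 0.37688709, -0.5481099 ,  0.44846343]), 'moment': array([0.00016911, 0.00934788, 0.00243401]), 'finger_force': 0.0, 'opening': 0.08540303837951405}
```

View pics/top0.png

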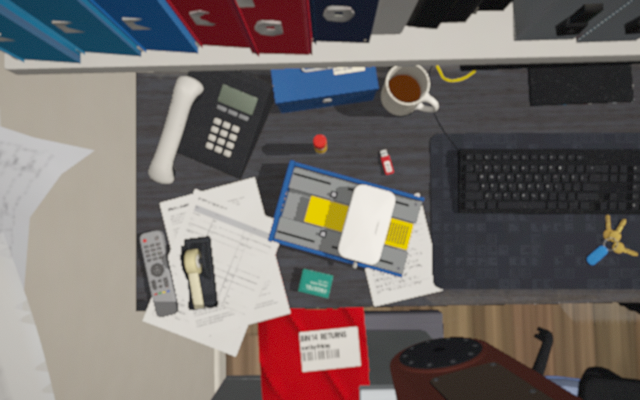

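View pics/side0.png

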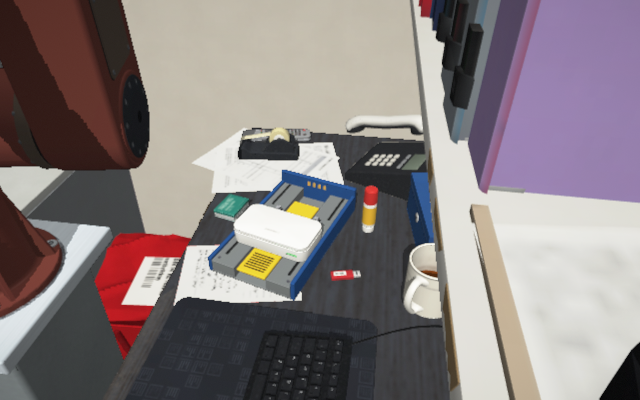

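The top view shows the dock with its open, ribbed end at the right (400,232) and its end wall at the left (283,203). The charger is at (367,224), the glue stick at (320,143), the USB stick at (387,161) and the tin at (317,283). The arm is clear of the dock.

```bash
cat > h.py <<'E'
import numpy as np,cv2
from station import monitor,cams,bot
def ray(n,uv,z):
    c=cams.camera_info(n);R=cv2.Rodrigues(c['rvec'])[0];C=-R.T@c['tvec']
    uv=np.atleast_2d(uv).astype(float)
    d=np.c_[(uv[:,0]-c['cx'])/c['fx'],(uv[:,1]-c['cy'])/c['fy'],np.ones(len(uv))]@R
    return C+d*((z-C[2])/d[:,2])[:,None]
def proj(n,P):
    c=cams.camera_info(n);K=np.array([[c['fx'],0,c['cx']],[0,c['fy'],c['cy']],[0,0,1]])
    return cv2.projectPoints(np.atleast_2d(P).astype(float),c['rvec'],c['tvec'],K,None)[0][:,0]
def mask(hsv,lo,hi,box):
    m=cv2.inRange(hsv,np.array(lo),np.array(hi));k=np.zeros_like(m);x0,y0,x1,y1=box;k[y0:y1,x0:x1]=m[y0:y1,x0:x1];return k
def rect(m,n,z):
    v,u=np.nonzero(m);P=ray(n,np.c_[u,v],z)[:,:2]
    return cv2.minAreaRect((P*1000).astype(np.float32)),P
E
python3 - <<'E'
from h import *
im=cv2.imread("pics/top0.png");hsv=cv2.cvtColor(im,cv2.COLOR_BGR2HSV)
b=(265,155,430,280)
y=mask(hsv,(20,120,90),(35,255,255),b)
r,P=rect(y,"top",.026);print("tongue",r,cv2.boxPoints(r).round(1).tolist())
w=mask(hsv,(0,0,200),(180,40,255),(335,175,402,272))
n,l,s,c=cv2.connectedComponentsWithStats(w);k=1+s[1:,4].argmax();w=(l==k).astype('uint8')
r,P=rect(w,"top",.063);print("charger",r,cv2.boxPoints(r).round(1).tolist())
bl=mask(hsv,(100,120,60),(125,255,255),b)
r,P=rect(bl,"top",.04);print("blue",r,cv2.boxPoints(r).round(1).tolist())
cv2.imwrite("pics/c1.png",np.hstack([cv2.resize(im[155:285,262:430],None,fx=4.7,fy=4.6,interpolation=cv2.INTER_CUBIC)]))
E
```

```text
tongue ((497.2586364746094, 155.72341918945312), (220.5412139892578, 57.42627716064453), 73.28844451904297) [[438.0, 58.400001525878906], [493.1000061035156, 41.900001525878906], [556.5, 253.10000610351562], [501.5, 269.6000061035156]]
charger ((493.9313049316406, 141.51828002929688), (83.70143127441406, 147.691650390625), 73.1817855834961) [[411.1000061035156, 122.80000305175781], [552.5, 80.0999984741211], [576.7000122070312, 160.1999969482422], [435.3999938964844, 202.89999389648438]]
blue ((505.4745178222656, 183.3537139892578), (285.1984558105469, 171.5238037109375), 72.94566345214844) [[381.70001220703125, 72.19999694824219], [545.5999755859375, 21.899999618530273], [629.2999877929688, 294.5], [465.29998779296875, 344.79998779296875]]
```

View pics/c1.png

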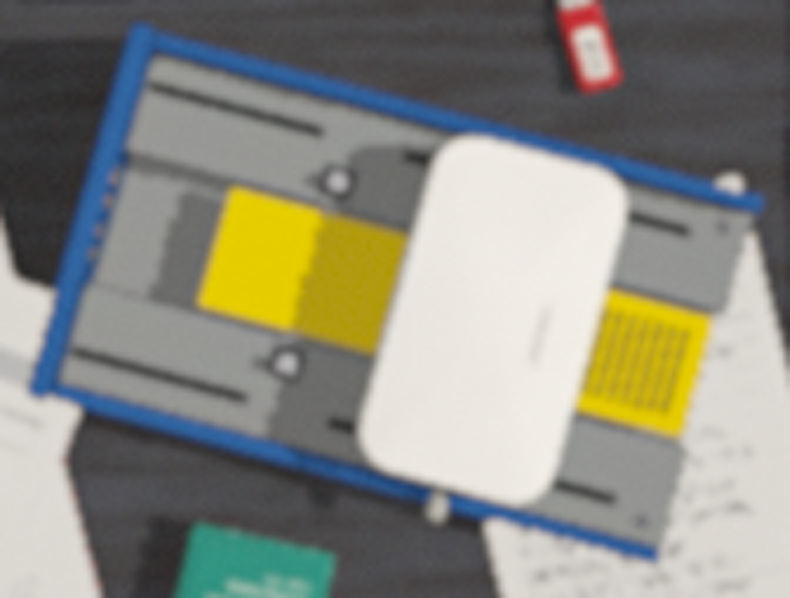

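```bash
python3 -m crank '[{"linear":[0.17,-0.18,0],"twist":0,"fingers":0},{"linear":[0.17,-0.18,0],"twist":0,"fingers":0},{"linear":[0.17,-0.18,0],"twist":0,"fingers":0},{"linear":[0.17,-0.18,0],"twist":0,"fingers":0},{"linear":[0.17,-0.18,0],"twist":0,"fingers":0},{"linear":[0.17,-0.18,0],"twist":0,"fingers":0},{"linear":[0.17,-0.18,0],"twist":0,"fingers":0},{"linear":[0.17,-0.18,0],"twist":0,"fingers":0},{"linear":[0.17,-0.18,0],"twist":0,"fingers":0},{"linear":[0.17,-0.18,0],"twist":0,"fingers":0}]' 30
python3 -m crank '[{"linear":[0,0,0],"twist":-1,"fingers":0},{"linear":[0,0,0],"twist":-1,"fingers":0},{"linear":[0,0,0],"twist":-1,"fingers":0},{"linear":[0,0,0],"twist":-1,"fingers":0},{"linear":[0,0,0],"twist":-1,"fingers":0},{"linear":[0,0,0],"twist":-1,"fingers":0},{"linear":[0,0,0],"twist":-1,"fingers":0},{"linear":[0,0,0],"twist":-1,"fingers":0},{"linear":[0,0,0],"twist":-0.6,"fingers":0},{"linear":[0,0,0],"twist":0,"fingers":0}]'
cat >> h.py <<'E'
O=np.array([.5165,.2190]);th=np.radians(73.1);U=np.array([np.cos(th),np.sin(th)]);V=np.array([-U[1],U[0]])
def st():
    from scipy.spatial.transform import Rotation as Rt
    o=monitor.get_obs();p=o['tcp_pos'];R=Rt.from_quat(np.roll(o['tool_rot'],-1)).as_matrix()
    d=p[:2]-O;print('t',o['time_s'],'dock mm',(1000*np.array([d@U,d@V,p[2]])).round(1),'yaw',np.degrees(np.arctan2(R[1,0],R[0,0])).round(2),'toolz',R[:,2].round(4),'F dock',np.round([o['force'][:2]@U,o['force'][:2]@V,o['force'][2]],1),'open',o['opening'])
    return o,R
def togo(x,y,z):
    o,R=st();t=np.r_[O+x*U/1000+y*V/1000,z/1000];print('units',((t-o['tcp_pos'])@R/.2).round(4))
E
python3 -c "
from h import *
togo(-150,0,60)"
```

```text
time_s: 1.35
tcp_pos: [0.4083, -0.0802, 0.2311]
tool_rot: [0.0, 0.978, 0.207, 0.0]
force: [0.6, 0.5, -0.8]
opening: 0.0002
finger_force: 0.0
time_s: 2.6
tcp_pos: [0.4079, -0.0818, 0.2311]
tool_rot: [-0.0, 0.803, 0.596, -0.0]
force: [-0.9, -0.3, 0.1]
opening: -0.0
finger_force: 0.0
t 2.6 dock mm [-319.3   16.4  231.1] yaw 73.13 toolz [-3.e-04  1.e-04 -1.e+00] F dock [-0.6  0.8  0.1] open -1.7629936178738626e-05
units [0.8466 0.083  0.8553]
```

```bash
python3 -m crank '[{"linear":[0.17,0.017,0],"twist":0,"fingers":0},{"linear":[0.17,0.017,0],"twist":0,"fingers":0},{"linear":[0.17,0.017,0.1],"twist":0,"fingers":0},{"linear":[0.17,0.016,0.15],"twist":0,"fingers":0},{"linear":[0.167,0.016,0.2],"twist":0,"fingers":0},{"linear":[0,0,0.2],"twist":0,"fingers":0},{"linear":[0,0,0.1],"twist":0,"fingers":0},{"linear":[0,0,0.05],"twist":0,"fingers":0},{"linear":[0,0,0.05],"twist":0,"fingers":0},{"linear":[0,0,0],"twist":0,"fingers":0}]'
python3 - <<'E'
from h import *
togo(-150,0,28)
a=cams.snapshot("side")[:,:,::-1];b=cams.snapshot("top")[:,:,::-1]
f=lambda i:cv2.resize(i,(400,300),interpolation=cv2.INTER_CUBIC)
cv2.imwrite("pics/c2.png",np.hstack([f(a[160:310,190:390]),f(b[140:290,260:460])]))
E
```

```text
time_s: 3.85
tcp_pos: [0.473, 0.0754, 0.0612]
tool_rot: [-0.0, 0.803, 0.596, -0.0]
force: [0.2, -0.4, 0.3]
opening: -0.0004
finger_force: 0.0
t 3.85 dock mm [-1.501e+02 -1.000e-01  6.120e+01] yaw 73.12 toolz [-2.e-04 -0.e+00 -1.e+00] F dock [-0.4 -0.3  0.3] open -0.00038383157171931583
units [ 0.0004 -0.0006  0.1659]
```

View pics/c2.png

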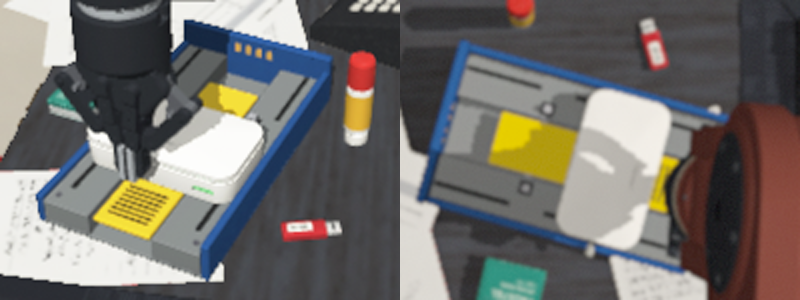

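The shut fingers stand above the tongue, just behind the charger, at (125,165) in the left half of the picture. The charger has not moved.

```bash
python3 -m crank '[{"linear":[0,0,0.08],"twist":0,"fingers":0},{"linear":[0,0,0.07],"twist":0,"fingers":0},{"linear":[0,0,0.02],"twist":0,"fingers":0},{"linear":[0,0,0.015],"twist":0,"fingers":0},{"linear":[0,0,0.015],"twist":0,"fingers":0},{"linear":[0,0,0.015],"twist":0,"fingers":0},{"linear":[0,0,0.015],"twist":0,"fingers":0},{"linear":[0,0,0.01],"twist":0,"fingers":0},{"linear":[0,0,0],"twist":0,"fingers":0},{"linear":[0,0,0],"twist":0,"fingers":0}]'
python3 - <<'E'
from h import *
togo(-150,0,12.5)
b=cams.snapshot("top")[:,:,::-1];a=cams.snapshot("side")[:,:,::-1]
f=lambda i:cv2.resize(i,(400,300),interpolation=cv2.INTER_CUBIC)
cv2.imwrite("pics/c3.png",np.hstack([f(a[160:310,190:390]),f(b[170:245,290:390])]))
E
```

```text
time_s: 5.2
tcp_pos: [0.4732, 0.0755, 0.0136]
tool_rot: [0.0, 0.803, 0.596, 0.0]
force: [-3.7, 0.5, 7.5]
opening: 0.0
finger_force: 3.3
t 5.2 dock mm [-149.9   -0.3   13.6] yaw 73.16 toolz [ 3.e-04 -1.e-04 -1.e+00] F dock [-0.6  3.7  7.5] open 3.3584453263009824e-05
units [-0.0004 -0.0015  0.0057]
```

View pics/c3.png

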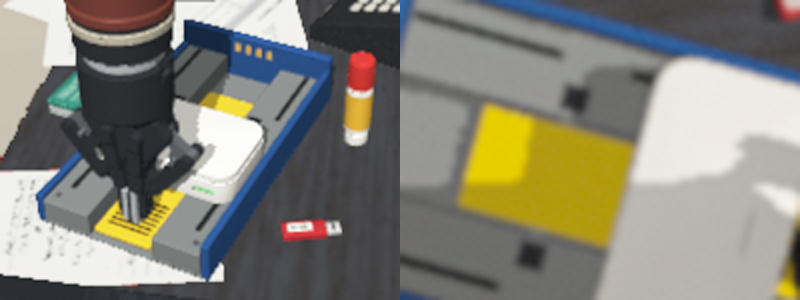

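The pins now show as dark recesses at (575,98) and (530,255), so the catch is down, by about 12.4 mm. The charger still hasn't moved. Next is a slow slide.

```bash
python3 -m crank '[{"linear":[0,0,0.004],"twist":0,"fingers":0},{"linear":[0.025,0,0],"twist":0,"fingers":0},{"linear":[0.025,0,0],"twist":0,"fingers":0},{"linear":[0.025,0,0],"twist":0,"fingers":0},{"linear":[0.025,0,0],"twist":0,"fingers":0},{"linear":[0.025,0,0],"twist":0,"fingers":0},{"linear":[0.025,0,0],"twist":0,"fingers":0},{"linear":[0.025,0,0],"twist":0,"fingers":0},{"linear":[0.025,0,0],"twist":0,"fingers":0},{"linear":[0,0,0],"twist":0,"fingers":0}]'
cat >> h.py <<'E'
def chg(save=None):
    im=cams.snapshot("top")[:,:,::-1].copy()
    if save: cv2.imwrite(save,np.hstack([cv2.resize(i,(400,300),interpolation=cv2.INTER_CUBIC) for i in (cams.snapshot("side")[160:310,190:390,::-1],im[155:275,260:420])]))
E
python3 - <<'E'
from h import *
st();chg("pics/c4.png")
E
```

```text
time_s: 6.55
tcp_pos: [0.4859, 0.1132, 0.0133]
tool_rot: [0.001, 0.803, 0.596, 0.0]
force: [-0.3, -2.6, 6.8]
opening: -0.0
finger_force: 3.4
t 6.55 dock mm [-110.1   -1.4   13.3] yaw 73.14 toolz [ 0.0023 -0.0017 -1.    ] F dock [-2.6 -0.5  6.8] open -7.513472932957122e-06
```

View pics/c4.png

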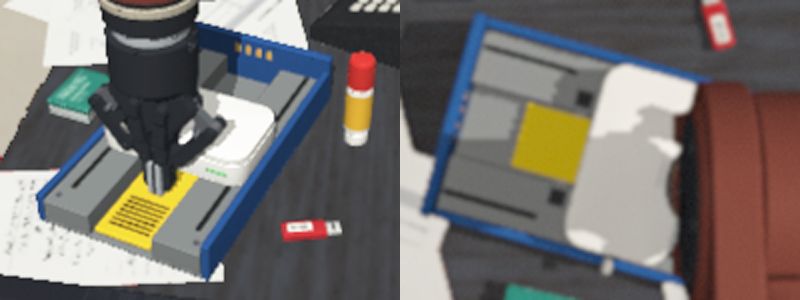

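The charger is moving square and ahead of the fingers. The pins are still down at (585,98) and (557,197). I'll keep going past them.

```bash
python3 -m crank '[{"linear":[0.025,-0.001,0.001],"twist":0,"fingers":0},{"linear":[0.025,-0.001,0.001],"twist":0,"fingers":0},{"linear":[0.025,-0.001,0],"twist":0,"fingers":0},{"linear":[0.025,-0.001,0],"twist":0,"fingers":0},{"linear":[0.025,-0.001,0],"twist":0,"fingers":0},{"linear":[0.025,0,0],"twist":0,"fingers":0},{"linear":[0.025,0,0],"twist":0,"fingers":0},{"linear":[0.025,0,0],"twist":0,"fingers":0},{"linear":[0.025,0,0],"twist":0,"fingers":0},{"linear":[0.025,0,0],"twist":0,"fingers":0}]'
python3 - <<'E'
from h import *
st();chg("pics/c5.png")
E
```

```text
time_s: 7.9
tcp_pos: [0.4993, 0.1609, 0.0129]
tool_rot: [0.002, 0.803, 0.596, 0.0]
force: [-2.8, -6.7, 7.8]
opening: -0.0001
finger_force: 3.5
t 7.9 dock mm [-60.6  -0.4  12.9] yaw 73.11 toolz [ 0.0019 -0.0025 -1.    ] F dock [-7.2  0.7  7.8] open -0.00011394451231638573
```

View pics/c5.png

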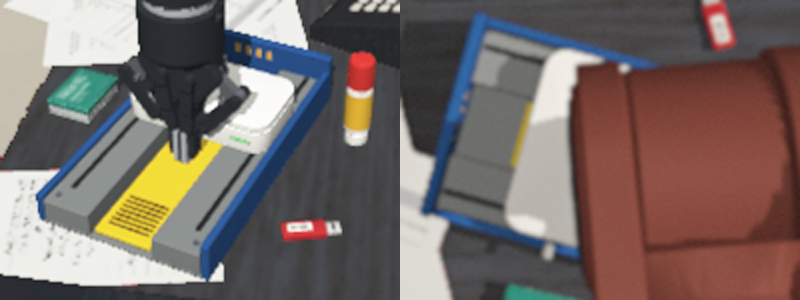

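The charger has passed the pins and still sits flat and square. The cable stub is at (548,252).

```bash
python3 -m crank '[{"linear":[0.025,0,0],"twist":0,"fingers":0},{"linear":[0.025,0,0],"twist":0,"fingers":0},{"linear":[0.025,0,0],"twist":0,"fingers":0},{"linear":[0.025,0,0],"twist":0,"fingers":0},{"linear":[0.025,0,0],"twist":0,"fingers":0},{"linear":[0.025,0,0],"twist":0,"fingers":0},{"linear":[0.025,0,0],"twist":0,"fingers":0},{"linear":[0.025,0,0],"twist":0,"fingers":0},{"linear":[0.02,0,0],"twist":0,"fingers":0},{"linear":[0,0,0],"twist":0,"fingers":0}]'
python3 -c "
from h import *
st()"
```

```text
time_s: 9.25
tcp_pos: [0.512, 0.2035, 0.0129]
tool_rot: [0.001, 0.803, 0.596, 0.0]
force: [-1.0, -3.8, 6.1]
opening: 0.0004
finger_force: 3.5
t 9.25 dock mm [-16.2  -0.2  12.9] yaw 73.13 toolz [ 0.002  -0.0015 -1.    ] F dock [-3.9 -0.2  6.1] open 0.0004260085160868553
```

```bash
python3 -m crank '[{"linear":[0.008,0,0],"twist":0,"fingers":0},{"linear":[0.008,0,0],"twist":0,"fingers":0},{"linear":[0.006,0,0],"twist":0,"fingers":0},{"linear":[0.006,0,0],"twist":0,"fingers":0},{"linear":[0.006,0,0],"twist":0,"fingers":0},{"linear":[0.006,0,0],"twist":0,"fingers":0},{"linear":[0.005,0,0],"twist":0,"fingers":0},{"linear":[0.005,0,0],"twist":0,"fingers":0},{"linear":[0,0,0],"twist":0,"fingers":0},{"linear":[0,0,0],"twist":0,"fingers":0}]'
python3 -c "
from h import *
st()"
```

```text
time_s: 10.5
tcp_pos: [0.5148, 0.2127, 0.0128]
tool_rot: [0.001, 0.803, 0.596, 0.0]
force: [-2.1, -5.8, 7.0]
opening: 0.0002
finger_force: 3.5
t 10.5 dock mm [-6.6 -0.2 12.8] yaw 73.11 toolz [ 0.0018 -0.002  -1.    ] F dock [-6.2  0.3  7. ] open 0.00020739498950575618
```

```bash
python3 -m crank '[{"linear":[0.004,0,0],"twist":0,"fingers":0},{"linear":[0.004,0,0],"twist":0,"fingers":0},{"linear":[0.004,0,0],"twist":0,"fingers":0},{"linear":[0.003,0,0],"twist":0,"fingers":0},{"linear":[0,0,0],"twist":0,"fingers":0},{"linear":[0,0,0],"twist":0,"fingers":0},{"linear":[0,0,0],"twist":0,"fingers":0},{"linear":[0,0,0],"twist":0,"fingers":0},{"linear":[0,0,0],"twist":0,"fingers":0},{"linear":[0,0,0],"twist":0,"fingers":0}]'
python3 -c "
from h import *
st()"
```

```text
time_s: 11.75
tcp_pos: [0.5152, 0.2142, 0.0128]
tool_rot: [0.002, 0.804, 0.595, -0.001]
force: [-5.1, -13.7, 11.3]
opening: -0.0
finger_force: 3.5
t 11.75 dock mm [-4.9 -0.2 12.8] yaw 73.06 toolz [ 7.0e-04 -4.6e-03 -1.0e+00] F dock [-14.6   0.9  11.3] open -2.451627103513858e-06
```

```bash
python3 -m crank '[{"linear":[0.004,0,0],"twist":0,"fingers":0},{"linear":[0.004,0,0],"twist":0,"fingers":0},{"linear":[0,0,0],"twist":0,"fingers":0},{"linear":[0,0,0],"twist":0,"fingers":0},{"linear":[0,0,0],"twist":0,"fingers":0},{"linear":[0,0,0],"twist":0,"fingers":0},{"linear":[0,0,0],"twist":0,"fingers":0},{"linear":[0,0,0],"twist":0,"fingers":0},{"linear":[0,0,0],"twist":0,"fingers":0},{"linear":[0,0,0],"twist":0,"fingers":0}]'
python3 - <<'E'
from h import *
st()
im=cams.snapshot("side")[:,:,::-1];t=cams.snapshot("top")[:,:,::-1]
cv2.imwrite("pics/c6.png",np.hstack([cv2.resize(i,(400,400),interpolation=cv2.INTER_CUBIC) for i in (im[165:265,240:360],t[150:260,262:372])]))
E
```

```text
time_s: 13.0
tcp_pos: [0.5152, 0.2143, 0.0128]
tool_rot: [0.003, 0.804, 0.595, -0.002]
force: [-9.5, -23.8, 15.4]
opening: 0.0001
finger_force: 3.5
t 13.0 dock mm [-4.9 -0.1 12.8] yaw 73.01 toolz [-5.0e-04 -7.6e-03 -1.0e+00] F dock [-25.5   2.2  15.4] open 6.180037715504371e-05
```

View pics/c6.png

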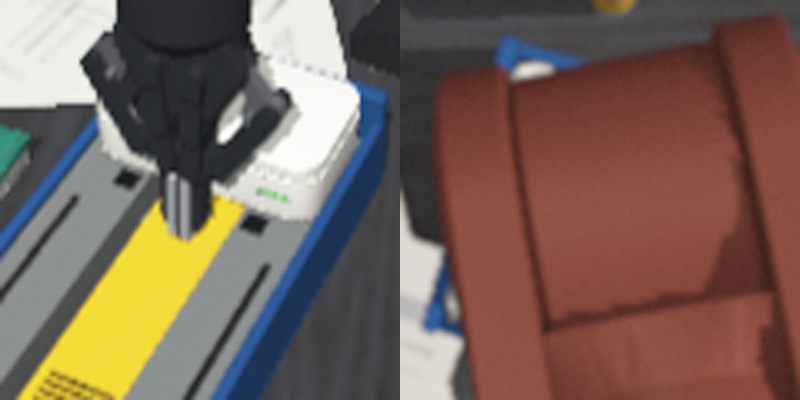

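Solid stop: the force rises to 25 N with no further motion. Both pin holes, at (128,178) and (255,225), are clear behind the charger. I'll back off gently with the tongue still held, then lift.

```bash
python3 -m crank '[{"linear":[-0.005,0,0],"twist":0,"fingers":0},{"linear":[-0.005,0,0],"twist":0,"fingers":0},{"linear":[-0.005,0,0],"twist":0,"fingers":0},{"linear":[-0.005,0,0],"twist":0,"fingers":0},{"linear":[-0.005,0,0],"twist":0,"fingers":0},{"linear":[-0.005,0,0],"twist":0,"fingers":0},{"linear":[-0.005,0,0],"twist":0,"fingers":0},{"linear":[0,0,0],"twist":0,"fingers":0},{"linear":[0,0,0],"twist":0,"fingers":0},{"linear":[0,0,0],"twist":0,"fingers":0}]'
python3 -c "
from h import *
st()"
```

```text
time_s: 14.35
tcp_pos: [0.5149, 0.2123, 0.0134]
tool_rot: [0.0, 0.803, 0.596, 0.002]
force: [0.4, 4.1, 6.1]
opening: 0.0006
finger_force: 3.4
t 14.35 dock mm [-6.9 -0.4 13.4] yaw 73.18 toolz [ 0.0037  0.0022 -1.    ] F dock [4.1 0.8 6.1] open 0.0005678907933161322
```

```bash
python3 -m crank '[{"linear":[-0.01,0,0],"twist":0,"fingers":0},{"linear":[0,0,0],"twist":0,"fingers":0},{"linear":[0,0,-0.02],"twist":0,"fingers":0},{"linear":[0,0,-0.02],"twist":0,"fingers":0},{"linear":[0,0,-0.02],"twist":0,"fingers":0},{"linear":[0,0,-0.02],"twist":0,"fingers":0},{"linear":[0,0,-0.05],"twist":0,"fingers":0},{"linear":[0,0,-0.15],"twist":0,"fingers":0},{"linear":[0,0,-0.25],"twist":0,"fingers":0},{"linear":[0,0,-0.25],"twist":0,"fingers":0}]'
python3 -m crank '[{"linear":[-0.2,0,0],"twist":0,"fingers":0},{"linear":[-0.2,0,0],"twist":0,"fingers":0},{"linear":[-0.2,0,0],"twist":0,"fingers":0},{"linear":[-0.2,0,0],"twist":0,"fingers":0},{"linear":[-0.2,0,0],"twist":0,"fingers":0},{"linear":[-0.2,0,0],"twist":0,"fingers":0},{"linear":[-0.2,0,0],"twist":0,"fingers":0},{"linear":[-0.2,0,0],"twist":0,"fingers":0},{"linear":[-0.1,0,0],"twist":0,"fingers":0},{"linear":[0,0,0],"twist":0,"fingers":0}]'
python3 - <<'E'
from h import *
st()
im=cams.snapshot("side")[:,:,::-1];t=cams.snapshot("top")[:,:,::-1]
hsv=cv2.cvtColor(t.copy(),cv2.COLOR_BGR2HSV)
w=mask(hsv,(0,0,190),(180,45,255),(280,160,402,272))
n,l,s,c=cv2.connectedComponentsWithStats(w);k=1+s[1:,4].argmax()
r,P=rect((l==k).astype('uint8'),"top",.063);d=np.array(r[0])/1000-O;print("charger",r,d@U,d@V)
cv2.imwrite("pics/c7.png",np.hstack([cv2.resize(i,(400,400),interpolation=cv2.INTER_CUBIC) for i in (im[165:285,220:360],t[130:300,262:432])]))
E
```

```text
time_s: 15.6
tcp_pos: [0.5118, 0.2091, 0.1694]
tool_rot: [-0.0, 0.803, 0.596, -0.001]
force: [-0.1, 0.5, 0.4]
opening: -0.0002
finger_force: 0.0
time_s: 16.85
tcp_pos: [0.4134, -0.1169, 0.1682]
tool_rot: [-0.0, 0.804, 0.595, -0.0]
force: [-0.4, 1.4, 0.1]
opening: 0.0001
finger_force: 0.0
t 16.85 dock mm [-351.4    1.   168.2] yaw 73.01 toolz [-5.e-04  0.e+00 -1.e+00] F dock [1.2 0.8 0.1] open 0.00012367449980958168
charger ((530.6622314453125, 265.8867492675781), (84.97257995605469, 148.36390686035156), 72.8686294555664) 0.048978870358920325 7.946543533333093e-05
```

View pics/c7.png

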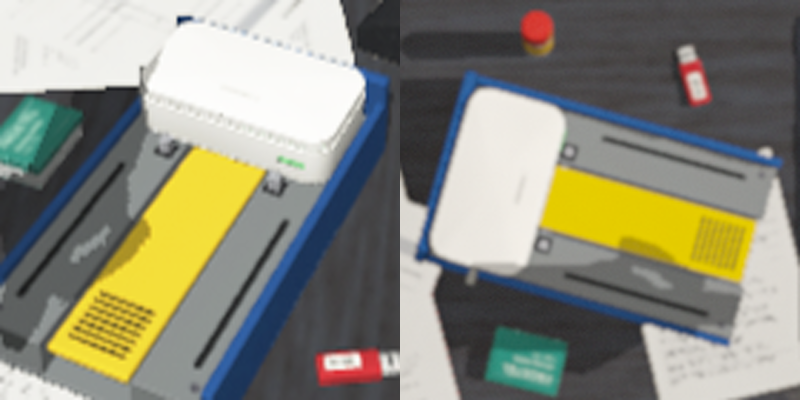

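The pins stand raised behind the charger at (165,145) and (275,183), and the charger is seated against the end wall. The glue stick, USB stick and tin are where they were.

```bash
python3 -c "
from station import bot
print(bot.job_done())"
```

```text
the job is handed in; nothing more can be done
None
```

The charger is home against the end wall with both catch pins up behind it, the bystanders are untouched, and I handed the job in at about 17 s of the 38 s allowed; no verdict came back.

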